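# Lay the boiled-egg breakfast board

## Task

Lay the dark wooden breakfast board for one boiled egg, left and right as seen from the robot: stand the egg cup in the round recess at the board's near edge and set the egg gently upright in it, stand the salt shaker in the far recess on the left and the slim pepper jar to the right of the salt in the other far recess, and lay the teaspoon down in the long groove to the right of the egg cup with its bowl end pointing away from the robot. Leave the honey jar and the jam jar where they stand.

Things in the scene. Friction and masses are not known exactly. Their poses are not given: they have to be found in the camera images.
- board: Dark wooden breakfast board, 170 x 240 x 18 mm, fixed. Origin: centre of its underside; x to its far edge, y to its left, z up (turned under 0.1 rad). Sunk 6 mm into its top (floors at z = 12 mm): three equal round recesses, 64 mm across, at (x, y) mm: near (-36, 23), far left (36, 72), far right (36, -26); and a groove 146 mm long (along x), 40 mm wide, centred at (0, -87).
- rack: Light wooden two-hole egg rack, a block 53 x 92 x 22 mm, fixed to the worktop, where the egg stands at the start. Origin: centre of its underside; the two 37 mm through-holes lie at y = -21.5 mm (with the egg) and y = +21.5 mm (empty).
- egg: Brown hard-boiled egg, 43 mm thick, 54 mm long, 60 g, upright in the rack, blunt end down. Origin on its axis at its widest height, 21 mm above the blunt end, 33 mm below the top; z to the pointed end. In the rack the origin is 33 mm above the worktop (11 mm above the rack's top); in the egg cup it rests 62 mm above the cup's underside, 12 mm above the rim.
- eggcup: White ceramic egg cup on a short stem, 50 mm high, upright. Origin: centre of its underside, z up. Foot 48 mm in diameter; the bowl's outside is 44 mm in diameter from 35 mm height to the rim at 50 mm; mouth 35 mm in diameter, hollow; it holds the egg just below its widest part.
- salt: Round salt shaker, clear lower part with white salt and a grey rounded cap, 44 mm in diameter up to 74 mm height, 34 mm or less above that, 90 mm high, upright. Origin: centre of its underside, z up.
- pepper: Slim glass spice jar of ground pepper, 41 mm in diameter over its whole height, 105 mm high, with a dark brown cap; upright. Origin: centre of its underside, z up.
- teaspoon: Steel teaspoon lying bowl up on the worktop, 130 x 27 x 11 mm. Origin: under its middle, on the worktop; x points along it to the bowl end, z up. The handle is arched: between x = -30 and +8 mm it is 8 mm wide, 4 to 11 mm above the worktop; take it there, best near x = -5 mm. It lies in the strip before the sink, whose raised rim (15 mm high) begins at x = 0.455 m.
- teaspoon_bowl (a point): Point in the teaspoon's bowl, 50 mm from its middle towards the bowl end.
- honey: Honey jar with a dark lid, 65 mm in diameter, 86 mm high, behind the board; not to be moved. Origin: centre of its underside. (Wall cupboards hang above it: their underside is 0.53 m over the worktop, their fronts at x = 0.60 m; keep wrist and forearm in front of them.)
- jam: Jam jar with a wide green lid, 68 x 74 mm, 84 mm high, behind the board and left of the honey jar; not to be moved. Origin: centre of its underside.
Mind the look-alikes: they are no part of the job. Several things have the shape of the egg; the one meant has the colours described above.

How it is judged:
By the outcome, as a careful person would: the job done as asked, in the order asked, and still so for the second after the job is handed in, with the robot touching nothing.
It also fails if it takes over 138 s, if anything falls off the work surface, if the arm or the gripper's body presses on something with over 40 N, if the wrist force passes 120 N, or if a joint passes its speed limit or range.

## Robot

A 6-joint arm with a two-finger parallel gripper is mounted at the origin on a cart in front of the work surface, level with it; the furniture and walls round the work are solid. World frame = base frame: x ahead of the robot, y to its left, z up, the work surface at z = 0. Lengths are in mm, angles in rad, forces in N, time in s.
With the tool pointing down it reaches from about 350 to 975 mm from the base axis. Payload 7.1 kg.
Tool frame: the origin (TCP) lies midway between the tips of the shut fingers; the grasp point (between the pads) lies 19 mm behind it (ctrl.grip_depth is the distance from the TCP to the grasp point, in mm); z points along the fingers, y is the line along which they close (so a half turn about z gives the same grasp; the last joint's range is limited). The gripper opens to 88 mm and grips with 3 to 60 N. Pads are 20 mm wide; open, the fingers measure 115 mm over their backs; the gripper's body (75 mm by 178 mm) begins 61 mm behind the grasp point.
Start: joints at [-1.34, 0.423, 1.63, -0, 1.089, -0.019], TCP at [154.525, -605.58, 222.675] pointing down, gripper open.
Joint ranges: [-3, 3], [-0.9, 2.11], [0.09, 2.58], [-1.31, 4.45], [0.11, 2.69], [-2.54, 2.54]. Speed limits (rad/s): [2.39, 2.39, 3.01, 3.14, 3.14, 3.14].

## Interface

Orientations are given as a rotation vector (axis times angle).
In Python, from workcell import ctrl, cams gives the robot as it stands.
- The arm moves only by the tool move_arm, never from a script. Its argument "steps" is a list of rows, each a list of 3 entries, a list of its own where there are three numbers: the shift along the tool's x, y, z in units of 25 mm (1.0 is 25 mm), then the turn about the tool's z in units of 5 degrees (1.0 is 5 degrees), then the closure, from 0 (fully open) to 1 (shut). A call has 1 to 20 rows; each row shifts and turns the commanded pose from where the row before left it, along the tool's axes as they then stand; what a row does not reach is not made up. A row lasts 1/12 s, in which the tool goes at most 41.7 mm and 7.16 degrees, less where a joint would pass 70% of its speed; a pose out of reach is approached as far as the arm can. A call is refused whole if a number of a shift passes 1 or a number of a turn 1, either way. A call with a gripper value outside its range is refused whole. The fingers move at their own pace and stop on an object; the grip force is fixed at half the most. Time passes only in rows, so rows that do not move let the fingers close. It gives the time, the measured TCP pose, the force, the opening and the grip force at its end, in the units of the state.
- ctrl.get_obs(): the state, without advancing time (a new reading comes with each control period).
- cams.get_image(name): name is "side" or "top"; returns a dict with "image" (400x640x3 uint8, red, green, blue), "camera_matrix" (3x3 intrinsics, pixels), "xyz" and "rotation" of the camera in the world. Camera axes: x right, y down, z forward; pixel columns grow to the right and rows downward; lengths in mm; the calibration is good to about 2 mm. A picture is of the moment at which its call begins. There is no depth.
- ctrl.close_job(): hands the job in; it is judged then, once.
Trained networks look in the newest picture that a camera, given by its name, has taken for a name from the list of things; names that differ only in an ending like _2 or _b are one class to them, and where a whole thing is asked for, a point or a joint stands for the part that bears it (a point fixed in the world has none). Each returns a list of dicts, best first, with "p" (0 to 1); they miss things now and then, are a little off and sometimes report something else, mostly with a low value. They report only what shows in the picture. A call takes as long as a camera call. They do not tell look-alikes from the thing itself.
- cams.boxes_of(camera, thing): "rect" ([centre column, centre row, width, height] in pixels, round what is visible of it).
- cams.cut_out(camera, thing): "pixels" (400x640 bool, what is visible of it) and "rect" ([centre column, centre row, width, height] in pixels, round what is visible of it).
The state is a dict: "t": time; "qpos": joint angles; "qvel": joint speeds; "joint_torque": joint torques, N m; "ee_pos": TCP position; "orientation": TCP orientation; "ft_force": force on the tool from outside, world axes, zero at the start; "moment": the same for the moment, N m; "width": finger opening in mm; "grasp_force": force on a finger pad.
Only numpy, scipy, OpenCV 4.12 (cv2) and the standard library are available. Lean on these libraries where they do the work, as an engineer would, in place of code of your own. Each camera call takes 0.05 s, during which the arm holds its last target. There are 200 camera calls.

## Working session

There is one attempt and no reset: what is moved stays moved. The work goes in short steps, Python scripts to look and compute and a tool call to move; the robot and the scene stay as the last step left them, time stands still between calls to the robot, and variables do not carry over. Pictures are saved under pics/ and viewed, at most 14 in all, crops included, and the job is handed in when it is done.

Besides the shell and the picture viewer there is one more tool, called after "Call:" in YAML: its name, and indented under it one key for each argument. move_arm: Moves the arm, as the interface text tells. Its arguments: {"type":"object","properties":{"steps":{"type":"array"}},"required":["steps"]}

```bash
ls; mkdir -p pics
python3 - <<'E'
from workcell import ctrl, cams
import cv2, numpy as np
np.set_printoptions(precision=3,suppress=True)
for c in("top","side"):
    d=cams.get_image(c); cv2.imwrite(f"pics/{c}0.png",d["image"][:,:,::-1]); print(c,d["camera_matrix"],d["xyz"],d["rotation"])
    for n in["board","rack","egg","eggcup","salt","pepper","teaspoon","teaspoon_bowl","honey","jam"]:
        print(n,[(round(b["p"],2),np.round(b["rect"]).astype(int).tolist()) for b in cams.boxes_of(c,n)][:5])
print(ctrl.get_obs())
E
```

```text
pics
top [[383.871   0.    319.61 ]
 [  0.    383.871 195.498]
 [  0.      0.      1.   ]] [ 356.499   27.937 1132.5  ] [-2.1    2.164 -0.168]
board [(0.94, [290, 221, 85, 60]), (0.7, [212, 162, 32, 31])]
rack [(0.55, [360, 237, 32, 26])]
egg [(0.66, [223, 198, 15, 14]), (0.57, [367, 236, 17, 18]), (0.31, [403, 243, 40, 12])]
eggcup [(0.86, [458, 234, 25, 18])]
salt [(0.55, [365, 236, 21, 18]), (0.53, [181, 219, 22, 10])]
pepper [(0.7, [210, 230, 24, 16])]
teaspoon [(0.75, [402, 240, 42, 12]), (0.32, [292, 222, 84, 60])]
teaspoon_bowl [(0.57, [405, 242, 38, 8])]
honey [(0.74, [279, 155, 24, 30])]
jam [(0.77, [212, 162, 36, 31])]
side [[491.215   0.    305.72 ]
 [  0.    491.215 201.833]
 [  0.      0.      1.   ]] [ -53.155 1238.84   830.261] [-0.568  2.485 -1.424]
board [(0.71, [379, 167, 14, 18]), (0.6, [313, 232, 81, 56])]
rack [(0.74, [350, 205, 27, 20])]
egg [(0.46, [258, 255, 17, 18]), (0.43, [355, 193, 12, 9])]
eggcup [(0.58, [379, 166, 13, 17])]
salt [(0.63, [251, 281, 16, 28])]
pepper [(0.64, [284, 263, 19, 38])]
teaspoon []
teaspoon_bowl [(0.5, [365, 194, 9, 4])]
honey [(0.81, [253, 211, 22, 34]), (0.54, [219, 246, 31, 41])]
jam [(0.9, [217, 245, 26, 38])]
{'t': 1.1, 'qpos': array([-1.34 ,  0.423,  1.63 , -0.   ,  1.089, -0.019]), 'qvel': array([ 0.   , -0.002, -0.001,  0.   , -0.001, -0.   ]), 'joint_torque': array([ -0.002, -54.459, -27.405,   0.064,   0.017,  -0.   ]), 'ee_pos': array([ 154.525, -605.586,  222.698]), 'orientation': array([ 3.117,  0.391, -0.   ]), 'ft_force': array([-0.532, -0.078, -0.464]), 'moment': array([-0.041,  0.013,  0.084]), 'grasp_force': 0.0, 'width': 87.70804026154956}
```

Run:
```python
import cv2
a=cv2.imread("pics/top0.png")[130:280,160:500]; cv2.imwrite("pics/t0.png",cv2.resize(a,None,fx=2.35,fy=2.35,interpolation=cv2.INTER_CUBIC))
a=cv2.imread("pics/side0.png")[130:310,190:410]; cv2.imwrite("pics/s0.png",cv2.resize(a,None,fx=3.3,fy=3.3,interpolation=cv2.INTER_CUBIC))
```

```text
(no output)
```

View pics/t0.png

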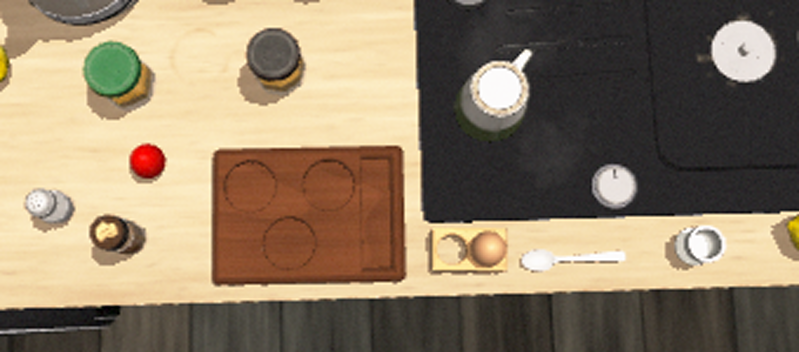

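View pics/s0.png

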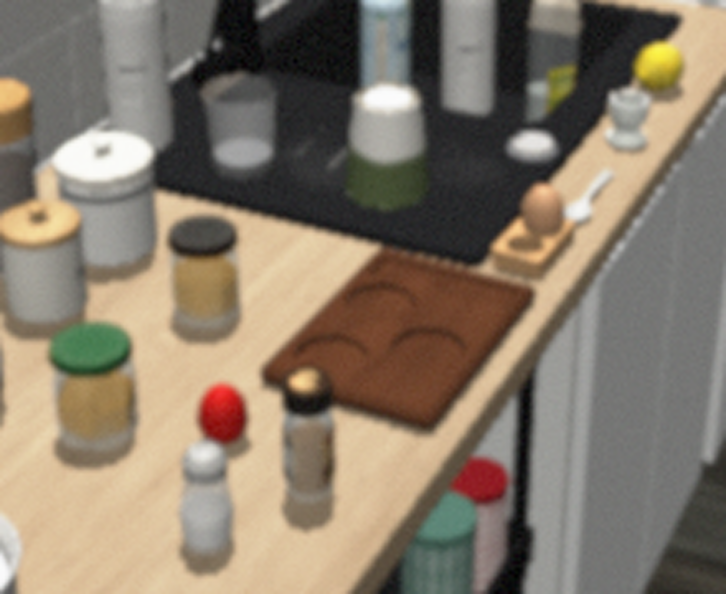

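The egg-shaped things are brown in the rack (top 367,236), red (222,198) and yellow (about 498,230). The brown one in the light rack fits the description, and the enlarged top crop confirms this. The salt is at (180,218), the pepper at (210,230), the cup at (458,234), and the spoon at (402,240) with its bowl to the left.

```bash
cat > h.py <<'E'
from workcell import ctrl, cams
import cv2, numpy as np
from scipy.optimize import least_squares
np.set_printoptions(precision=2,suppress=True)
P={"eggcup":[(0,24),(3,24),(35,22),(50,22)],"salt":[(0,22),(74,22),(76,17),(90,10)],"pepper":[(0,20.5),(105,20.5)],
"honey":[(0,32.5),(86,32.5)],"egg":[(z,21.5*np.sqrt(max(0,1-(z/(21 if z<0 else 33))**2))) for z in np.linspace(-21,33,13)],}
def cam(c):
    d=cams.get_image(c); R=np.array(d["rotation"]); R=R if R.ndim==2 else cv2.Rodrigues(R)[0]
    return d,R
def proj(d,R,X):
    q=(np.asarray(X,float)-d["xyz"])@R; q=q@np.array(d["camera_matrix"]).T; return q[:,:2]/q[:,2:]
def back(d,R,uv,z):
    uv=np.atleast_2d(uv); r=np.c_[uv,np.ones(len(uv))]@np.linalg.inv(d["camera_matrix"]).T@R.T
    o=np.array(d["xyz"]); return o+r*((z-o[2])/r[:,2:])
A=np.linspace(0,2*np.pi,40,endpoint=False)
def sil(n,p):
    return np.vstack([np.c_[p[0]+r*np.cos(A),p[1]+r*np.sin(A),0*A+p[2]+z] for z,r in P[n]])
def hullc(uv):
    h=cv2.convexHull(uv.astype(np.float32)); m=cv2.moments(h); return np.array([m["m10"]/m["m00"],m["m01"]/m["m00"]]),m["m00"]
def maskc(m):
    v,u=np.nonzero(m); return np.array([u.mean(),v.mean()]),len(u)
E
python3 - <<'E'
from h import *
D={c:cam(c) for c in("top","side")}
def fit(n,z0,obs):
    f=lambda p:np.concatenate([hullc(proj(*D[c],sil(n,[p[0],p[1],z0])))[0]-o for c,o,_ in obs])
    s=least_squares(f,[400,0]); return s.x,s.fun
near={"egg":{"top":(367,236),"side":(355,193)}}
for n in["eggcup","salt","pepper","egg"]:
    obs=[]
    for c in D:
        for m in cams.cut_out(c,n):
            k=maskc(m["pixels"])
            t=near.get(n,{}).get(c)
            if t is None or np.hypot(*(k[0]-t))<8: obs.append((c,*k)); break
    z0=33 if n=="egg" else 0
    for o in obs:
        x,_=fit(n,z0,[o]); print(n,o[0],o[1],o[2],"hull area",hullc(proj(*D[o[0]],sil(n,[*x,z0])))[1],"->",x)
    if len(obs)>1: print(n,"both",*fit(n,z0,obs))
for c,n,z in(("top","board",18),("side","board",18),("top","rack",22),("top","teaspoon",5)):
    for r in cams.cut_out(c,n)[:2]:
        m=r["pixels"].astype(np.uint8)
        pts=np.argwhere(m)[:,::-1].astype(float)
        W=back(*D[c],pts,z)[:,:2]
        b=cv2.minAreaRect(W.astype(np.float32)); print(n,c,maskc(m),"rect",b,"mean",W.mean(0))
        if n=="teaspoon":
            u=np.linalg.svd(W-W.mean(0),full_matrices=False)[2][0]; s=(W-W.mean(0))@u; print(u,s.min(),s.max(),W.mean(0)+u*(s.min()+s.max())/2)
E
```

```text
eggcup top [397.68 239.66] 168 hull area 217.7749635546934 -> [400.   0.]
eggcup side [379.52 165.04] 224 hull area 300.9795675210189 -> [331.25   0.  ]
eggcup both [375.   0.] [-65.02  12.75 -25.05  48.91]
salt top [180.77 217.69] 264 hull area 233.02050654846244 -> [492.19   0.  ]
salt side [251.85 280.34] 472 hull area 387.64860821003094 -> [400.   0.]
salt both [500.   0.] [150.69  -9.76  66.17 -79.7 ]
pepper top [209.93 229.62] 303 hull area 213.92465143324807 -> [441.41   0.  ]
pepper side [282.69 260.57] 608 hull area 455.0516573074274 -> [400.   0.]
pepper both [400.   0.] [123.07  13.03  64.71 -56.56]
egg top [367.09 235.56] 179 hull area 180.23343715048395 -> [400.   0.]
egg side [354.18 193.07] 162 hull area 178.50718330824748 -> [392.19   0.  ]
egg both [400.   0.] [-34.5    7.78  -7.    15.28]
board top (array([290.66, 221.29]), 4713) rect ((469.4007568359375, 119.35720825195312), (237.9388885498047, 168.53485107421875), 89.38350677490234) mean [468.33 119.43]
board side (array([312.06, 231.08]), 2560) rect ((461.5802001953125, 130.9451904296875), (250.94712829589844, 17
[... 175 characters left out ...]
9121094), 88.26998901367188) mean [414.05 -71.15]
rack top (array([457.74, 233.97]), 272) rect ((416.63385009765625, -361.1480407714844), (43.92828369140625, 59.80441665649414), 9.441320419311523) mean [ 416.48 -360.79]
teaspoon top (array([356.34, 235.8 ]), 353) rect ((421.6529846191406, -78.96832275390625), (93.94384002685547, 55.3746452331543), 88.26860809326172) mean [420.97 -70.89]
[-0.31 -0.95] -42.74825264795343 57.71241640180674 [418.68 -78.02]
teaspoon top (array([400.02, 239.59]), 147) rect ((404.5896301269531, -209.14334106445312), (122.61227416992188, 23.204069137573242), 88.29329681396484) mean [ 406.1  -197.62]
[ 0.02 -1.  ] -50.03383941916616 73.0083350024124 [ 406.34 -209.11]
```

```bash
python3 - <<'E'
s=open("h.py").read().replace("h=cv2.convexHull(uv.astype(np.float32)); m=cv2.moments(h)","""h=cv2.convexHull(uv.astype(np.float32))[:,0].astype(float); o=uv.mean(0); h=h-o
    k=np.roll(h,-1,0); w=h[:,0]*k[:,1]-k[:,0]*h[:,1]; a=w.sum()/2; return o+((h+k)*w[:,None]).sum(0)/(6*a),abs(a)
def fit(n,z0,obs,D):
    f=lambda p:np.concatenate([hullc(proj(*D[c],sil(n,[p[0],p[1],z0])))[0]-o for c,o,_ in obs])
    s=least_squares(f,[400,0],diff_step=1e-2,x_scale=100); return s.x,s.fun
def _x():
    m=0""")
open("h.py","w").write(s)
E
python3 - <<'E'
from h import *
D={c:cam(c) for c in("top","side")}
O={"eggcup":((458,234),(379.5,165)),"salt":((180.77,217.69),(251.85,280.34)),"pepper":((209.93,229.62),(282.7,260.6)),"egg":((367.1,235.6),(354.2,193.1))}
for n,(a,b) in O.items():
    obs=[]
    for c,t in zip(D,(a,b)):
        q=[maskc(m["pixels"]) for m in cams.cut_out(c,n)]
        q=[k for k in q if np.hypot(*(k[0]-t))<8]
        obs.append((c,*(q[0] if q else (np.array(t,float),0))))
    z0=33 if n=="egg" else 0
    print(n,[(c,o,k,hullc(proj(*D[c],sil(n,[*fit(n,z0,[(c,o,k)],D)[0],z0])))[1],fit(n,z0,[(c,o,k)],D)[0]) for c,o,k in obs],"\n both",*fit(n,z0,obs,D))
# board edges by colour, top
im=D["top"][0]["image"].astype(int); hsv=cv2.cvtColor(D["top"][0]["image"],cv2.COLOR_RGB2HSV)
m=((im[...,0]-im[...,2]>25)&(im[...,0]<150)&(im[...,0]>50)).astype(np.uint8); m[:,:245]=0;m[:,338:]=0;m[:188]=0;m[255:]=0
m=cv2.morphologyEx(m,cv2.MORPH_OPEN,np.ones((3,3)))
c=max(cv2.findContours(m,0,1)[0],key=cv2.contourArea)[:,0].astype(float)
print(cv2.minAreaRect(back(*D["top"],c,15)[:,:2].astype(np.float32)))
# teaspoon bright mask
v=im.min(2); sub=v[228:252,380:432]
pts=np.argwhere(sub>185)[:,::-1]+[380,228.]; W=back(*D["top"],pts,5)[:,:2]
print(len(W),cv2.minAreaRect(W.astype(np.float32)))
x=W[:,1]
for a in range(-290,-130,12): 
    k=W[(x>=a)&(x<a+12)]; 
    if len(k): print(a,len(k),k.mean(0),np.ptp(k[:,0]))
E
```

```text
eggcup [('top', array([457.37, 233.68]), 266, np.float64(219.62178612197752), array([417.21,   0.  ])), ('side', array([379.51, 165.96]), 178, np.float64(300.5475672371685), array([333.74,   0.  ]))] 
 both [381.04   0.  ] [-124.77   16.62  -26.86   47.54]
salt [('top', array([180.95, 217.29]), 256, np.float64(232.13033764250576), array([488.57,   0.  ])), ('side', array([251.67, 281.37]), 482, np.float64(586.2647305284627), array([483.66, 434.8 ]))] 
 both [558.51   0.  ] [149.79 -29.38  49.92 -84.69]
pepper [('top', array([209.2 , 229.35]), 325, np.float64(332.35866863292176), array([448.14, 344.43])), ('side', array([282.51, 260.67]), 581, np.float64(631.0875266729855), array([445.11, 343.05]))] 
 both [446.53 343.58] [ 0.29  0.57 -0.58 -0.03]
egg [('top', array([367.05, 235.71]), 173, np.float64(178.8114963818807), array([418.23,   0.  ])), ('side', array([354.22, 193.24]), 150, np.float64(160.84656257531606), array([414.57, -99.7 ]))] 
 both [416.95 -99.25] [ 0.21  0.59 -0.73 -0.09]
((469.05511474609375, 119.89125061035156), (238.56793212890625, 169.66720581054688), 89.45921325683594)
213 ((403.1365051269531, -209.13687133789062), (128.35385131835938, 26.09181022644043), 88.28242492675781)
-278 13 [ 406.77 -269.79] 14.482872514759094
-266 17 [ 406.96 -260.54] 11.843340849982098
-254 16 [ 407.74 -248.68] 8.952885417022173
-242 14 [ 407.45 -237.42] 8.779796396644258
-230 14 [ 407.22 -224.29] 6.141939036107146
-218 11 [ 406.62 -211.11] 6.142858422647691
-206 12 [ 407.77 -199.13] 6.056844854631265
-194 15 [ 407.17 -186.75] 11.767460373503297
-182 34 [ 404.82 -175.19] 26.056770575183293
-170 35 [ 405.59 -164.13] 23.34703967950793
-158 29 [ 405.25 -152.88] 23.17561459661016
-146 3 [ 406.48 -145.11] 5.794740531962248
```

```bash
sed -i 's/least_squares(f,\[400,0\],/least_squares(f,[400,100],/' h.py
python3 - <<'E'
from h import *
D={c:cam(c) for c in("top","side")}
O={"eggcup":((457.4,233.7),(379.5,165.8)),"salt":((180.9,217.4),(251.7,280.9)),"pepper":((209.5,229.45),(282.6,260.6)),"egg":((367.1,235.65),(354.2,193.1)),"honey":((279,155),(253,211))}
for n,t in O.items():
    z0=33 if n=="egg" else 0
    obs=[(c,np.array(a,float),0) for c,a in zip(D,t)]
    print(n,[fit(n,z0,[o],D)[0] for o in obs],"both",*fit(n,z0,obs,D))
# board hypothesis check: side corners
b=np.array([[sx*85,sy*120,18] for sx,sy in((1,1),(1,-1),(-1,-1),(-1,1))],float)
for c in D:
    im=D[c][0]["image"][:,:,::-1].copy(); s=4; im=cv2.resize(im,None,fx=s,fy=s,interpolation=cv2.INTER_CUBIC)
    def T(p): return np.array([469.2,119.7,0])+np.array(p)@cv2.Rodrigues(np.array([0,0,-.009]))[0].T
    pl=lambda X,col:cv2.polylines(im,[np.int32((proj(*D[c],X)+.5)*s)],True,col,1)
    pl(T(b),(0,255,0))
    for x,y in((-36,23),(36,72),(36,-26)): pl(T(np.c_[x+32*np.cos(A),y+32*np.sin(A),0*A+18]),(0,255,255))
    pl(T([[73,-67,18],[73,-107,18],[-73,-107,18],[-73,-67,18]]),(0,255,255))
    cv2.imwrite(f"pics/{c}b.png",im[740:1040,960:1400] if c=="top" else im[760:1080,1040:1440])
a,b=[cv2.imread(f"pics/{c}b.png") for c in D]
h=max(a.shape[0],b.shape[0]); f=lambda q:cv2.copyMakeBorder(q,0,h-q.shape[0],0,0,0)
q=np.hstack([f(a),f(b)]); cv2.imwrite("pics/bb.png",cv2.resize(q,(800,int(800*q.shape[0]/q.shape[1]))))
E
```

```text
eggcup [array([ 417.25, -359.33]), array([ 412.45, -358.45])] both [ 415.62 -359.5 ] [ 0.11  0.57 -0.73 -0.28]
salt [array([486.47, 431.87]), array([484.52, 433.2 ])] both [485.65 432.2 ] [-0.13  0.29 -0.18 -0.36]
pepper [array([447.85, 343.57]), array([445.05, 342.7 ])] both [446.41 342.92] [ 0.22  0.51 -0.5  -0.09]
egg [array([418.8 , -98.91]), array([ 414.96, -100.55])] both [417.14 -99.52] [ 0.24  0.58 -0.73 -0.  ]
honey [array([659.43, 147.4 ]), array([651.3 , 149.22])] both [656.35 146.84] [ 0.2   1.01 -1.01 -0.74]
```

View pics/bb.png

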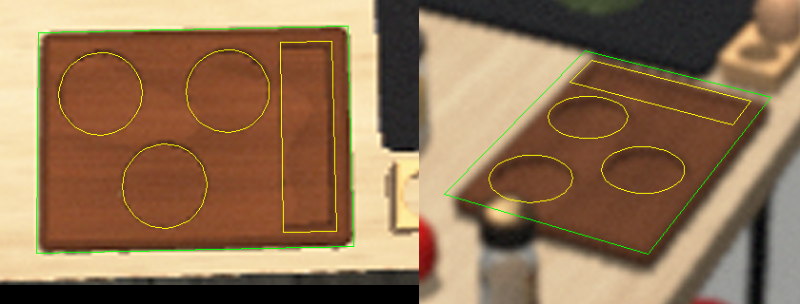

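Confirmed: brown egg in the light rack at about (417, -99.5), with the board outline and recesses matching the picture. The two cameras differ by about 3 mm in x, so I take the mean. I start with the cup.

Call:
move_arm:
  steps:
    - [[0,0,0],0.95,0]
    - [[0,0,0],0.95,0]
    - [[0,0,0],0.96,0]
    - [[0.75,-0.7,0.25],0,0]
    - [[0.75,-0.7,0.25],0,0]
    - [[0.75,-0.7,0.25],0,0]
    - [[0.75,-0.7,0.25],0,0]
    - [[0.75,-0.7,0.25],0,0]
    - [[0.75,-0.7,0.25],0,0]
    - [[0.75,-0.7,0.25],0,0]
    - [[0.75,-0.7,0.25],0,0]
    - [[0.75,-0.7,0.25],0,0]
    - [[0.75,-0.7,0.25],0,0]
    - [[0.75,-0.7,0.25],0,0]
    - [[0.75,-0.7,0.25],0,0]
    - [[0.75,-0.7,0.25],0,0]
    - [[0.7,-0.7,0.25],0,0]
    - [[0,0,0],0,0]
    - [[0,0,0],0,0]

```text
t: 3.98
ee_pos: [416.2, -359.7, 134.9]
orientation: [-3.141, -0.004, 0.001]
ft_force: [-0.4, 0.7, -0.3]
width: 87.6
grasp_force: 0.0
```

Call:
move_arm:
  steps:
    - [[0,0,0.8],0,0]
    - [[0,0,0.8],0,0]
    - [[0,0,0.8],0,0]
    - [[0,0,0.8],0,0]
    - [[0,0,0.6],0,0]
    - [[0,0,0.4],0,0]
    - [[0,0,0.2],0,0]
    - [[0,0,0.1],0,0]
    - [[0,0,0],0,0.4]
    - [[0,0,0],0,0.4]
    - [[0,0,0],0,0.7]
    - [[0,0,0],0,0.7]
    - [[0,0,0],0,0.7]
    - [[0,0,0],0,0.7]
    - [[0,0,0],0,0.7]
    - [[0,0,0],0,0.7]
    - [[0,0,0],0,0.7]

```text
t: 5.4
ee_pos: [415.7, -360.4, 22.9]
orientation: [-3.141, -0.0, 0.0]
ft_force: [-0.7, 1.6, 4.4]
width: 44.7
grasp_force: 30.0
```

Call:
move_arm:
  steps:
    - [[0,0,-0.3],0,0.7]
    - [[0,0,-0.7],0,0.7]
    - [[0,0,-0.9],0,0.7]
    - [[0,0,-0.9],0,0.7]
    - [[0,0,-0.9],0,0.7]
    - [[0,-0.4,-0.8],0,0.7]
    - [[0,-0.8,-0.5],0,0.7]
    - [[0,-0.9,0],0,0.7]
    - [[0,-0.9,0],0,0.7]
    - [[0,-0.9,0],0,0.7]
    - [[0,-0.9,0],0,0.7]
    - [[0,-0.9,0],0,0.7]
    - [[0,-0.9,0],0,0.7]
    - [[0,-0.9,0],0,0.7]
    - [[0,-0.9,0],0,0.7]
    - [[0,-0.9,0],0,0.7]
    - [[0,-0.9,0],0,0.7]
    - [[0,-0.9,0],0,0.7]
    - [[0,-0.9,0],0,0.7]
    - [[0,-0.9,0],0,0.7]

```text
t: 7.07
ee_pos: [415.5, -37.0, 148.0]
orientation: [3.141, 0.0, 0.001]
ft_force: [1.1, -0.4, -1.7]
width: 45.1
grasp_force: 30.0
```

Call:
move_arm:
  steps:
    - [[0.1,-0.9,0],0,0.7]
    - [[0.1,-0.9,0],0,0.7]
    - [[0.1,-0.9,0],0,0.7]
    - [[0.1,-0.9,0],0,0.7]
    - [[0.1,-0.9,0],0,0.7]
    - [[0.1,-0.9,0],0,0.7]
    - [[0.04,-0.9,0],0,0.7]
    - [[0,-0.7,0],0,0.7]
    - [[0,-0.2,0],0,0.7]
    - [[0,0,0],0,0.7]
    - [[0,0,0],0,0.7]

```text
t: 7.98
ee_pos: [431.4, 141.7, 147.7]
orientation: [3.141, 0.002, -0.0]
ft_force: [-0.6, 0.6, -0.5]
width: 44.6
grasp_force: 30.0
```

Call:
move_arm:
  steps:
    - [[0.02,-0.04,0.8],0,0.7]
    - [[0,0,0.9],0,0.7]
    - [[0,0,0.9],0,0.7]
    - [[0,0,0.8],0,0.7]
    - [[0,0,0.5],0,0.7]
    - [[0,0,0.3],0,0.7]
    - [[0,0,0.15],0,0.7]
    - [[0,0,0.1],0,0.7]
    - [[0,0,0.05],0,0.7]
    - [[0,0,0],0,0.7]

```text
t: 8.82
ee_pos: [432.5, 142.9, 35.6]
orientation: [-3.141, -0.0, -0.001]
ft_force: [0.0, 0.6, -0.2]
width: 44.6
grasp_force: 30.0
```

Call:
move_arm:
  steps:
    - [[0,0,0.03],0,0.7]
    - [[0,0,0],0,0.4]
    - [[0,0,0],0,0.2]
    - [[0,0,0],0,0.0]
    - [[0,0,0],0,0.0]
    - [[0,0,0],0,0.0]
    - [[0,0,-0.4],0,0]
    - [[0,0,-0.8],0,0]
    - [[0,0,-0.9],0,0]
    - [[0,0,-0.9],0,0]
    - [[0,0,-0.9],0,0]
    - [[0,0.7,-0.6],0,0]
    - [[-0.1,0.9,0],0,0]
    - [[-0.1,0.9,0],0,0]
    - [[-0.1,0.9,0],0,0]
    - [[-0.1,0.9,0],0,0]
    - [[-0.1,0.9,0],0,0]
    - [[-0.1,0.9,0],0,0]
    - [[0,0.9,0],0,0]
    - [[0,0.9,0],0,0]

```text
t: 10.48
ee_pos: [416.9, -55.6, 147.7]
orientation: [3.142, 0.001, 0.001]
ft_force: [0.4, 0.5, -0.1]
width: 87.8
grasp_force: 0.0
```

Call:
move_arm:
  steps:
    - [[0,0.9,0],0,0]
    - [[0,0.8,0],0,0]
    - [[0,0.1,0],0,0]
    - [[0,0,0],0,0]
    - [[0,0,0],0,0]

```text
t: 10.9
ee_pos: [417.0, -99.2, 147.2]
orientation: [-3.141, 0.001, -0.0]
ft_force: [-0.5, 0.5, 0.2]
width: 87.9
grasp_force: 0.0
```

Run:
```python
from h import *
D={c:cam(c) for c in("top","side")}
for c in D:
    cv2.imwrite(f"pics/{c}1.png",D[c][0]["image"][:,:,::-1])
    for m in cams.cut_out(c,"eggcup"):
        k=maskc(m["pixels"]); print(c,m["p"],m["rect"],k,fit("eggcup",12,[(c,*k)],D)[0])
a=cv2.imread("pics/top1.png")[180:280,230:430]; b=cv2.imread("pics/side1.png")[150:270,250:410]
cv2.imwrite("pics/c1.png",np.hstack([cv2.resize(a,(480,240),interpolation=2),cv2.resize(b,(320,240),interpolation=2)]))
print(ctrl.get_obs()["ee_pos"])
```

```text
top 0.47 [282.9, 233.3, 16.9, 16.4] (array([283.35, 233.04]), 248) [433.55 139.7 ]
side 0.59 [320.0, 230.1, 19.6, 22.1] (array([319.73, 229.13]), 321) [429.97 141.5 ]
side 0.44 [309.2, 229.1, 76.8, 49.3] (array([310.6 , 231.61]), 2120) [448.44 164.84]
[417.07 -98.67 146.96]
```

View pics/c1.png

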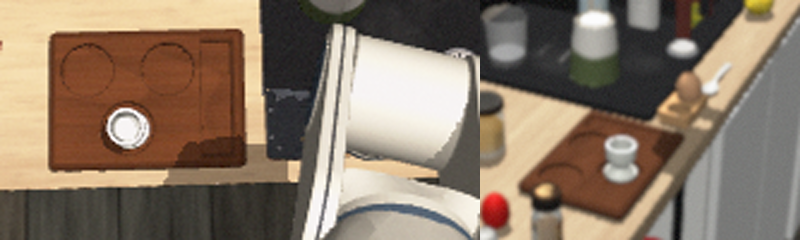

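Call:
move_arm:
  steps:
    - [[0,0,0.8],0,0]
    - [[0,0,0.9],0,0]
    - [[0,0,0.9],0,0]
    - [[0,0,0.8],0,0]
    - [[0,0,0.6],0,0]
    - [[0,0,0.4],0,0]
    - [[0,0,0.25],0,0]
    - [[0,0,0.15],0,0]
    - [[0,0,0.03],0,0.3]
    - [[0,0,0],0,0.45]
    - [[0,0,0],0,0.7]
    - [[0,0,0],0,0.7]
    - [[0,0,0],0,0.7]
    - [[0,0,0],0,0.7]
    - [[0,0,0],0,0.7]
    - [[0,0,0],0,0.7]

```text
t: 12.43
ee_pos: [417.0, -98.5, 26.4]
orientation: [-3.14, 0.002, 0.0]
ft_force: [1.6, 11.5, 5.9]
width: 41.6
grasp_force: 30.0
```

Call:
move_arm:
  steps:
    - [[0,0,0],0,0.4]
    - [[0,0,0],0,0.4]
    - [[0,0,0],0,0.4]
    - [[0,-0.05,0.05],0,0.4]
    - [[0,0,0.05],0,0.4]
    - [[0,0,0],0,0.4]
    - [[0,0,0],0,0.7]
    - [[0,0,0],0,0.7]
    - [[0,0,0],0,0.7]
    - [[0,0,0],0,0.7]
    - [[0,0,0],0,0.7]

```text
t: 13.35
ee_pos: [417.1, -98.1, 23.7]
orientation: [-3.141, -0.0, 0.0]
ft_force: [0.2, 3.0, 0.7]
width: 42.0
grasp_force: 30.0
```

Call:
move_arm:
  steps:
    - [[0,0,-0.1],0,0.7]
    - [[0,0,-0.2],0,0.7]
    - [[0,0,-0.4],0,0.7]
    - [[0,0,-0.6],0,0.7]
    - [[0,0,-0.7],0,0.7]
    - [[0,0,-0.7],0,0.7]
    - [[0,0,-0.7],0,0.7]
    - [[0,0,-0.7],0,0.7]
    - [[0,0,-0.6],0,0.7]
    - [[0,0,-0.3],0,0.7]
    - [[0.05,-0.3,0],0,0.7]
    - [[0.05,-0.5,0],0,0.7]
    - [[0.05,-0.7,0],0,0.7]
    - [[0.05,-0.7,0],0,0.7]
    - [[0.05,-0.7,0],0,0.7]
    - [[0.05,-0.7,0],0,0.7]
    - [[0.05,-0.7,0],0,0.7]
    - [[0.05,-0.7,0],0,0.7]
    - [[0.05,-0.7,0],0,0.7]
    - [[0.05,-0.7,0],0,0.7]

```text
t: 15.02
ee_pos: [428.9, 62.9, 148.0]
orientation: [3.141, 0.0, -0.002]
ft_force: [-1.0, 0.3, -1.2]
width: 41.6
grasp_force: 30.0
```

Call:
move_arm:
  steps:
    - [[0.05,-0.7,0],0,0.7]
    - [[0.05,-0.7,0],0,0.7]
    - [[0,-0.7,0],0,0.7]
    - [[0,-0.7,0],0,0.7]
    - [[0,-0.5,0],0,0.7]
    - [[0,-0.3,0],0,0.7]
    - [[0,0,0],0,0.7]
    - [[0,0,0],0,0.7]

```text
t: 15.68
ee_pos: [431.6, 151.8, 148.2]
orientation: [3.141, 0.002, -0.002]
ft_force: [0.2, -0.4, 0.2]
width: 42.0
grasp_force: 30.0
```

Run:
```python
from h import *
D={"side":cam("side")}
cv2.imwrite("pics/s2.png",cv2.resize(D["side"][0]["image"][130:270,260:400,::-1],(560,560),interpolation=2))
o=ctrl.get_obs()["ee_pos"]; print(o, proj(*D["side"],[o]), proj(*D["side"],[o+[0,0,9.3]]))
for m in cams.cut_out("side","egg"): print(m["p"],m["rect"],maskc(m["pixels"]))
```

```text
[431.67 151.43 148.32] [[318.31 197.1 ]] [[318.35 194.2 ]]
0.56 [324.1, 191.8, 5.2, 10.3] (array([322.93, 192.14]), 56)
0.53 [257.8, 253.8, 19.0, 15.3] (array([256.85, 254.41]), 234)
```

View pics/s2.png

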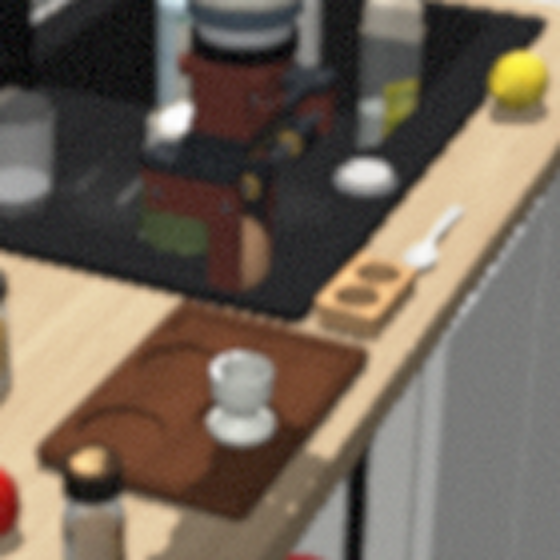

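Run:
```python
from h import *
d,R=cam("side"); o=ctrl.get_obs()["ee_pos"]; im=d["image"].astype(int)
P["cuprim"]=[(35,22),(50,22)]
print("green channel");
for v in range(182,205): print(v,im[v,316:332,1])
for dx in(0,-3,-6):
    uv=proj(d,R,sil("egg",o+[dx,0,9.3])); h=cv2.convexHull(uv.astype(np.float32))[:,0]
    print(dx,"right",uv[:,0].max(),"bottom",uv[:,1].max(),"row of right",uv[uv[:,0].argmax(),1])
# cup rim/foot right edge check with same camera at commanded place
for c in((432.2,142.4),(429,142.4)):
    uv=proj(d,R,sil("eggcup",[*c,12])); print(c,uv.min(0),uv.max(0))
for v in(218,222,224,226,236,240,242): print(v,im[v,308:334,2])
```

```text
green channel
182 [51 50 45 39 36 37 28 24 29 21 35 35 42 45 50 52]
183 [50 44 41 39 43 51 53 46 31 33 27 36 41 49 44 50]
184 [44 44 35 40 62 81 84 72 52 36 30 34 44 47 48 50]
185 [ 38  40  38  37  71  99 110  99  80  50  35  34  41  51  48  51]
186 [ 37  38  39  42  77 105 120 112  98  60  40  28  36  46  51  49]
187 [ 35  38  40  41  76 108 122 121 108  79  53  36  38  40  42  42]
188 [ 40  36  34  44  73 108 121 118 110  88  60  44  36  42  41  43]
189 [ 44  37  33  41  75 109 121 119 109 101  76  48  35  39  42  43]
190 [ 38  34  38  43  76 104 121 118 112 104  83  53  38  40  44  40]
191 [ 40  36  33  43  72 105 121 114 111 100  83  58  43  40  38  43]
192 [ 45  35  35  46  74 104 115 115 106 101  80  56  44  39  42  39]
193 [ 37  39  37  45  72 100 116 112 106  98  81  65  44  37  42  40]
194 [ 43  39  41  45  71 104 116 111 107  95  81  61  43  37  42  41]
195 [ 36  40  38  47  76  99 109 108 104  94  82  60  46  42  43  38]
196 [ 39  38  38  47  72 100 108 101 100  89  75  57  51  40  41  37]
197 [ 36  40  39  47  74  94 102 102  95  87  72  56  46  42  45  42]
198 [ 40  41  
[... 773 characters left out ...]
87 172 149 138 117 105  84
  64  48  50  42  41  49  47  46]
222 [ 45  49  45  67 147 215 219 179 150 149 160 162 168 171 167 160 156 150
 150 138 105  61  49  45  49  44]
224 [ 46  45  43  57 105 167 196 183 163 158 166 172 177 176 176 169 164 162
 155 129  91  59  49  45  45  49]
226 [ 49  44  47  50  78 117 144 151 162 168 168 171 173 167 172 166 162 150
 135 109  74  49  45  50  42  45]
236 [ 42  38  50  91 139 171 183 190 194 201 206 211 207 200 194 189 183 180
 172 151 110  67  35  24  32  33]
240 [ 47  49  42  47  44  55  71 100 120 134 149 153 159 152 143 133 114  94
  66  47  30  22  20  21  20  29]
242 [45 42 47 44 38 31 29 22 31 38 45 47 50 47 43 37 32 27 24 28 23 33 22 23
 25 35]
```

The egg is held, with its centre within 1 mm of the expected place, at about (320,193). The cup below is at (320,228). I lower it into the cup.

Call:
move_arm:
  steps:
    - [[0,0.2,0],0,0.7]
    - [[0,0.15,0],0,0.7]
    - [[0,0,0.3],0,0.7]
    - [[0,0,0.6],0,0.7]
    - [[0,0,0.7],0,0.7]
    - [[0,0,0.6],0,0.7]
    - [[0,0,0.4],0,0.7]
    - [[0,0,0.3],0,0.7]
    - [[0,0,0.2],0,0.7]
    - [[0,0,0.1],0,0.7]
    - [[0,0,0.05],0,0.7]
    - [[0,0,0],0,0.7]
    - [[0,0,0],0,0.7]

```text
t: 16.92
ee_pos: [432.5, 143.1, 67.8]
orientation: [-3.141, -0.0, -0.001]
ft_force: [-0.5, -0.3, -0.9]
width: 41.9
grasp_force: 30.0
```

Call:
move_arm:
  steps:
    - [[-0.02,0,0.03],0,0.7]
    - [[0,0,0.03],0,0.7]
    - [[0,0,0.02],0,0.7]
    - [[0,0,0.02],0,0.7]
    - [[0,0,0],0,0.7]

```text
t: 17.33
ee_pos: [431.7, 143.0, 65.1]
orientation: [-3.142, -0.0, -0.0]
ft_force: [-1.3, 1.3, 1.3]
width: 41.7
grasp_force: 30.0
```

Call:
move_arm:
  steps:
    - [[0,0,0.02],0,0.7]
    - [[0,0,0],0,0.7]

```text
t: 17.5
ee_pos: [431.7, 143.0, 64.8]
orientation: [-3.141, -0.0, -0.0]
ft_force: [-2.2, -0.0, 7.3]
width: 42.0
grasp_force: 30.0
```

Call:
move_arm:
  steps:
    - [[0,0,0],0,0.45]
    - [[0,0,0],0,0.35]
    - [[0,0,0],0,0.2]
    - [[0,0,0],0,0.0]
    - [[0,0,0],0,0.0]
    - [[0,0,0],0,0.0]
    - [[0,0,-0.3],0,0]
    - [[0,0,-0.6],0,0]
    - [[0,0,-0.8],0,0]
    - [[0,0,-0.8],0,0]
    - [[0,0,-0.8],0,0]
    - [[0,0,-0.3],0,0]
    - [[0.15,-0.8,0],0,0]
    - [[0.15,-0.8,0],0,0]
    - [[0.15,-0.8,0],0,0]
    - [[0.15,-0.8,0],0,0]
    - [[0.15,-0.8,0],0,0]
    - [[0.15,-0.8,0],0,0]
    - [[0.15,-0.8,0],0,0]
    - [[0.15,-0.8,0],0,0]

```text
t: 19.17
ee_pos: [461.4, 303.9, 154.1]
orientation: [3.141, 0.0, -0.001]
ft_force: [0.1, -0.9, -0.1]
width: 87.5
grasp_force: 0.0
```

Call:
move_arm:
  steps:
    - [[0.15,-0.8,0],0,0]
    - [[0.15,-0.8,0],0,0]
    - [[0.15,-0.8,0],0,0]
    - [[0.15,-0.8,0],0,0]
    - [[0.15,-0.8,0],0,0]
    - [[0.15,-0.8,0],0,0]
    - [[0.06,-0.36,0],0,0]
    - [[0,0,0],0,0]
    - [[0,0,0],0,0]

```text
t: 19.92
ee_pos: [485.1, 431.5, 153.9]
orientation: [3.141, 0.001, -0.001]
ft_force: [-1.0, 1.3, -0.8]
width: 87.9
grasp_force: 0.0
```

Run:
```python
from h import *
D={c:cam(c) for c in("top","side")}
a=D["top"][0]["image"][130:270,170:410,::-1]; b=D["side"][0]["image"][130:310,200:400,::-1]
cv2.imwrite("pics/c3.png",np.hstack([cv2.resize(a,(480,280),interpolation=2),cv2.resize(b,(311,280),interpolation=2)]))
for c in D:
    for n,z in(("egg",74),("pepper",0)):
        for m in cams.cut_out(c,n)[:3]:
            k=maskc(m["pixels"]); print(c,n,m["p"],k,fit(n,z,[(c,*k)],D)[0])
print(ctrl.get_obs()["ee_pos"])
```

```text
top egg 0.69 (array([281.39, 232.  ]), 196) [433.52 140.67]
top egg 0.68 (array([222.09, 198.01]), 170) [533.15 304.96]
top pepper 0.62 (array([209.47, 229.29]), 305) [448.3  343.68]
side egg 0.74 (array([256.93, 254.66]), 179) [499.94 377.88]
side egg 0.52 (array([320.35, 216.55]), 183) [429.28 140.22]
side pepper 0.92 (array([282.64, 260.73]), 614) [444.7  343.15]
[485.57 431.19 154.57]
```

View pics/c3.png

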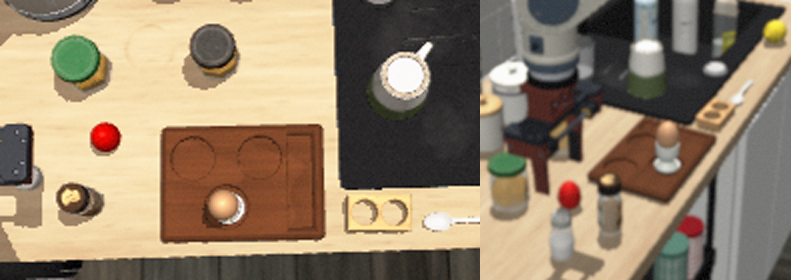

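The egg stands upright in the cup: fits of (433,141) and (429,140) agree with the cup. Next is the salt.

Call:
move_arm:
  steps:
    - [[0.01,-0.03,0.8],0,0]
    - [[0,0,0.9],0,0]
    - [[0,0,0.9],0,0]
    - [[0,0,0.8],0,0]
    - [[0,0,0.6],0,0]
    - [[0,0,0.4],0,0]
    - [[0,0,0.2],0,0]
    - [[0,0,0.12],0,0]
    - [[0,0,0],0,0.3]
    - [[0,0,0],0,0.45]
    - [[0,0,0],0,0.7]
    - [[0,0,0],0,0.7]
    - [[0,0,0],0,0.7]
    - [[0,0,0],0,0.7]
    - [[0,0,0],0,0.7]
    - [[0,0,0],0,0.7]

```text
t: 21.55
ee_pos: [486.0, 433.1, 36.7]
orientation: [-3.141, -0.0, -0.001]
ft_force: [0.5, 1.0, 0.3]
width: 38.5
grasp_force: 29.7
```

Call:
move_arm:
  steps:
    - [[0,0,-0.1],0,0.7]
    - [[0,0,-0.3],0,0.7]
    - [[0,0,-0.4],0,0.7]
    - [[0,0,0],0,0.7]
    - [[0,0,0],0,0.7]

```text
t: 21.97
ee_pos: [486.4, 433.2, 57.6]
orientation: [-3.14, -0.0, -0.002]
ft_force: [1.4, 0.6, -0.9]
width: 38.3
grasp_force: 29.6
```

Run:
```python
from h import *
D={"side":cam("side"),"top":cam("top")}; o=ctrl.get_obs(); e=o["ee_pos"]; print(e,o["width"],o["ft_force"])
cv2.imwrite("pics/s4.png",cv2.resize(D["side"][0]["image"][220:310,210:310,::-1],(600,540),interpolation=2))
for c in D: 
    uv=proj(*D[c],sil("salt",[e[0],e[1],e[2]-36.7])); print(c,"pred",uv.min(0),uv.max(0),hullc(uv)[0],proj(*D[c],[e]))
    for m in cams.cut_out(c,"salt"): print(c,m["p"],m["rect"],maskc(m["pixels"]))
```

```text
[485.78 432.72  56.63] 38.35838862643922 [-0.06  0.14 -0.62]
side pred [241.12 255.39] [260.56 292.41] [250.92 274.33] [[251.01 275.14]]
side 0.59 [253.5, 275.3, 17.7, 28.2] (array([253.67, 276.83]), 330)
top pred [165.44 207.56] [190.77 225.92] [178.   216.89] [[178.57 217.03]]
```

View pics/s4.png

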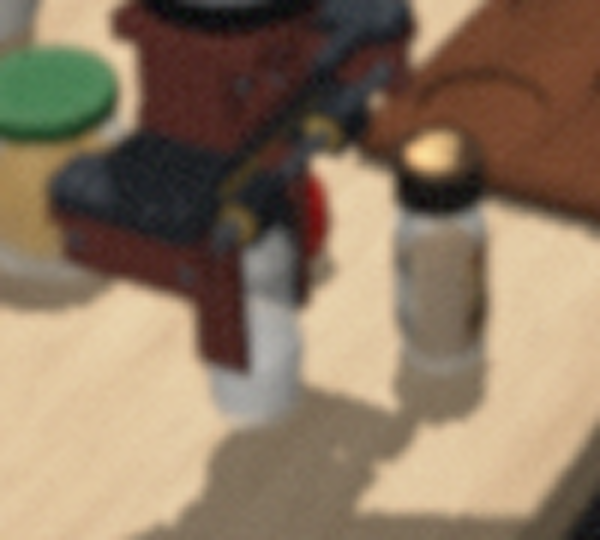

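The salt is held upright, with a waisted shape about 38 mm wide. I carry it to the far left recess.

Call:
move_arm:
  steps:
    - [[0,0,-0.5],0,0.7]
    - [[0,0,-0.8],0,0.7]
    - [[0,0,-0.9],0,0.7]
    - [[0.2,0,-0.9],0,0.7]
    - [[0.2,0,-0.7],0,0.7]
    - [[0.2,0,-0.4],0,0.7]
    - [[0.18,0.5,0],0,0.7]
    - [[0,0.8,0],0,0.7]
    - [[0,0.9,0],0,0.7]
    - [[0,0.9,0],0,0.7]
    - [[0,0.9,0],0,0.7]
    - [[0,0.9,0],0,0.7]
    - [[0,0.9,0],0,0.7]
    - [[0,0.9,0],0,0.7]
    - [[0,0.9,0],0,0.7]
    - [[0,0.9,0],0,0.7]
    - [[0,0.7,0],0,0.7]
    - [[0,0.48,0],0,0.7]
    - [[0,0,0],0,0.7]
    - [[0,0,0],0,0.7]

```text
t: 23.83
ee_pos: [505.2, 190.2, 161.0]
orientation: [3.142, -0.002, -0.001]
ft_force: [0.5, 1.1, -1.8]
width: 38.1
grasp_force: 29.6
```

Call:
move_arm:
  steps:
    - [[0.01,-0.04,0.8],0,0.7]
    - [[0,0,0.9],0,0.7]
    - [[0,0,0.9],0,0.7]
    - [[0,0,0.8],0,0.7]
    - [[0,0,0.5],0,0.7]
    - [[0,0,0.3],0,0.7]
    - [[0,0,0.14],0,0.7]
    - [[0,0,0.08],0,0.7]
    - [[0,0,0.04],0,0.7]
    - [[0,0,0],0,0.7]
    - [[0,0,0],0,0.7]

```text
t: 24.75
ee_pos: [506.2, 192.0, 50.7]
orientation: [-3.141, -0.0, -0.002]
ft_force: [-0.1, 0.0, -0.9]
width: 38.2
grasp_force: 29.6
```

Call:
move_arm:
  steps:
    - [[0,0,0.04],0,0.7]
    - [[0,0,0.03],0,0.7]
    - [[0,0,0],0,0.7]
    - [[0,0,0],0,0.45]
    - [[0,0,0],0,0.3]
    - [[0,0,0],0,0.1]
    - [[0,0,0],0,0]
    - [[0,0,0],0,0]
    - [[0,0,-0.4],0,0]
    - [[0,0,-0.8],0,0]
    - [[0,0,-0.9],0,0]
    - [[0,0,-0.9],0,0]
    - [[0,0,-0.8],0,0]
    - [[0,0,-0.4],0,0]
    - [[-0.3,-0.7,0],0,0]
    - [[-0.3,-0.8,0],0,0]
    - [[-0.3,-0.8,0],0,0]
    - [[-0.3,-0.8,0],0,0]
    - [[-0.3,-0.8,0],0,0]
    - [[-0.3,-0.8,0],0,0]

```text
t: 26.42
ee_pos: [459.9, 310.0, 153.2]
orientation: [3.141, 0.0, -0.0]
ft_force: [-0.5, -1.1, -0.4]
width: 88.4
grasp_force: 0.0
```

Call:
move_arm:
  steps:
    - [[-0.3,-0.7,0],0,0]
    - [[-0.29,-0.64,0],0,0]
    - [[0,0,0],0,0]
    - [[0,0,0],0,0]

```text
t: 26.75
ee_pos: [445.3, 343.0, 153.1]
orientation: [3.141, 0.003, -0.0]
ft_force: [-0.4, -0.5, 0.8]
width: 87.6
grasp_force: 0.0
```

Run:
```python
from h import *
P["salt"]=[(0,19.5),(50,19.5),(74,17),(90,10)]
D={c:cam(c) for c in("top","side")}
a=D["top"][0]["image"][180:260,210:340,::-1]; b=D["side"][0]["image"][150:290,240:400,::-1]
cv2.imwrite("pics/c5.png",np.hstack([cv2.resize(a,(455,280),interpolation=2),cv2.resize(b,(320,280),interpolation=2)]))
for c in D:
    for n,z in(("salt",12),):
        for m in cams.cut_out(c,n)[:3]:
            k=maskc(m["pixels"]); print(c,n,m["p"],k,fit(n,z,[(c,*k)],D)[0])
print(ctrl.get_obs()["ee_pos"])
```

```text
top salt 0.77 (array([264.39, 207.42]), 193) [507.21 191.47]
side salt 0.58 (array([289.07, 229.56]), 295) [498.32 203.57]
[446.09 341.86 153.14]
```

View pics/c5.png

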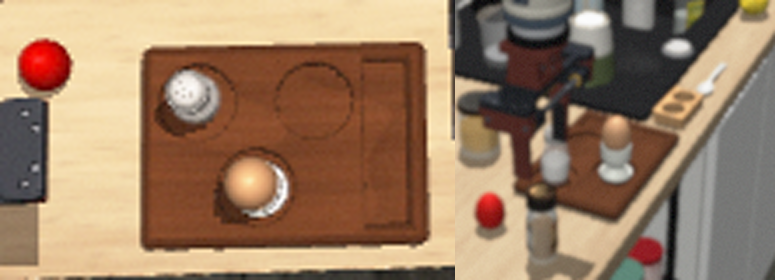

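The salt stands in the left recess at about (264,207). Next is the pepper.

Call:
move_arm:
  steps:
    - [[0.01,-0.03,0.8],0,0]
    - [[0,0,0.9],0,0]
    - [[0,0,0.9],0,0]
    - [[0,0,0.7],0,0]
    - [[0,0,0.5],0,0]
    - [[0,0,0.3],0,0]
    - [[0,0,0.13],0,0]
    - [[0,0,0.05],0,0]
    - [[0,0,0],0,0.3]
    - [[0,0,0],0,0.45]
    - [[0,0,0],0,0.7]
    - [[0,0,0],0,0.7]
    - [[0,0,0],0,0.7]
    - [[0,0,0],0,0.7]
    - [[0,0,0],0,0.7]
    - [[0,0,0],0,0.7]

```text
t: 28.28
ee_pos: [446.2, 343.7, 46.4]
orientation: [-3.141, -0.0, -0.001]
ft_force: [0.1, 0.3, 1.3]
width: 40.4
grasp_force: 30.0
```

Call:
move_arm:
  steps:
    - [[0,0,-0.4],0,0.7]
    - [[0,0,-0.8],0,0.7]
    - [[0,0,-0.9],0,0.7]
    - [[0,0,-0.9],0,0.7]
    - [[0,0,-0.9],0,0.7]
    - [[0,0,-0.8],0,0.7]
    - [[0,0.3,-0.5],0,0.7]
    - [[0.2,0.8,0],0,0.7]
    - [[0.2,0.9,0],0,0.7]
    - [[0.2,0.9,0],0,0.7]
    - [[0.2,0.9,0],0,0.7]
    - [[0.2,0.9,0],0,0.7]
    - [[0.2,0.9,0],0,0.7]
    - [[0.2,0.9,0],0,0.7]
    - [[0.2,0.9,0],0,0.7]
    - [[0.2,0.9,0],0,0.7]
    - [[0.2,0.9,0],0,0.7]
    - [[0.2,0.5,0],0,0.7]
    - [[0.1,0.22,0],0,0.7]
    - [[0,0,0],0,0.7]

```text
t: 29.95
ee_pos: [503.6, 94.2, 176.2]
orientation: [3.141, -0.003, -0.0]
ft_force: [0.1, -0.1, -1.2]
width: 40.4
grasp_force: 30.0
```

Call:
move_arm:
  steps:
    - [[0,0,0],0,0.7]
    - [[0,0,0],0,0.7]

```text
t: 30.12
ee_pos: [503.2, 96.0, 176.1]
orientation: [-3.141, -0.001, 0.001]
ft_force: [-0.0, -0.0, -0.9]
width: 40.6
grasp_force: 30.0
```

Call:
move_arm:
  steps:
    - [[0,0.06,0.8],0,0.7]
    - [[0,0,0.9],0,0.7]
    - [[0,0,0.9],0,0.7]
    - [[0,0,0.8],0,0.7]
    - [[0,0,0.6],0,0.7]
    - [[0,0,0.35],0,0.7]
    - [[0,0,0.2],0,0.7]
    - [[0,0,0.1],0,0.7]
    - [[0,0,0.03],0,0.7]
    - [[0,0,0],0,0.7]
    - [[0,0,0],0,0.7]

```text
t: 31.03
ee_pos: [504.2, 94.2, 59.9]
orientation: [-3.141, -0.001, -0.002]
ft_force: [-0.8, 0.6, -0.5]
width: 40.4
grasp_force: 30.0
```

Call:
move_arm:
  steps:
    - [[0,0,0.05],0,0.7]
    - [[0,0,0],0,0.7]
    - [[0,0,0],0,0.4]
    - [[0,0,0],0,0.25]
    - [[0,0,0],0,0.1]
    - [[0,0,0],0,0]
    - [[0,0,0],0,0]
    - [[0,0,-0.4],0,0]
    - [[0,0,-0.8],0,0]
    - [[0,0,-0.9],0,0]
    - [[0,0,-0.9],0,0]
    - [[0,0,-0.8],0,0]
    - [[0,0,-0.4],0,0]
    - [[0,0.5,0],0,0]
    - [[-0.1,0.9,0],0,0]
    - [[-0.3,0.9,0],0,0]
    - [[-0.3,0.9,0],0,0]
    - [[-0.3,0.9,0],0,0]
    - [[-0.3,0.9,0],0,0]
    - [[-0.3,0.9,0],0,0]

```text
t: 32.7
ee_pos: [462.1, -55.1, 161.8]
orientation: [-3.141, -0.0, 0.003]
ft_force: [0.0, -0.7, -0.5]
width: 87.7
grasp_force: 0.0
```

Call:
move_arm:
  steps:
    - [[-0.3,0.9,0],0,0]
    - [[-0.3,0.9,0],0,0]
    - [[-0.3,0.9,0],0,0]
    - [[-0.3,0.9,0],0,0]
    - [[-0.3,0.9,0],0,0]
    - [[-0.3,0.9,0],0,0]
    - [[-0.3,0.9,0],0,0]
    - [[-0.23,0.1,0],0,0]
    - [[0,0,0],0,0]
    - [[0,0,0],0,0]

```text
t: 33.53
ee_pos: [404.5, -213.2, 162.2]
orientation: [-3.141, 0.002, 0.002]
ft_force: [0.7, -0.1, -1.0]
width: 87.8
grasp_force: 0.0
```

Run:
```python
from h import *
D={c:cam(c) for c in("top","side")}
b=D["side"][0]["image"][150:290,240:400,::-1]
a=D["top"][0]["image"][180:260,250:450,::-1]
cv2.imwrite("pics/c6.png",np.hstack([cv2.resize(a,(480,192*1),interpolation=2),cv2.resize(b,(220,192),interpolation=2)]))
P["salt"]=[(0,19.5),(50,19.5),(74,17),(90,10)]
for c in D:
    for n,z in(("pepper",12),("salt",12)):
        for m in cams.cut_out(c,n)[:3]:
            k=maskc(m["pixels"]); print(c,n,m["p"],k,fit(n,z,[(c,*k)],D)[0])
im=D["side"][0]["image"].astype(int); v=im.min(2)[180:206,355:385]
pts=np.argwhere(v>165)[:,::-1]+[355,180.]; W=back(*D["side"],pts,6)[:,:2]; print(len(W),cv2.minAreaRect(W.astype(np.float32)),W.mean(0))
for a in range(-290,-130,12):
    k=W[(W[:,1]>=a)&(W[:,1]<a+12)]
    if len(k): print(a,len(k),k.mean(0),np.ptp(k[:,0]))
print(ctrl.get_obs()["ee_pos"])
```

```text
top pepper 0.61 (array([298.81, 206.02]), 200) [504.08  91.26]
top salt 0.56 (array([264.75, 207.24]), 195) [507.69 190.45]
side pepper 0.6 (array([305.01, 207.  ]), 445) [501.86  91.58]
side salt 0.73 (array([289.53, 226.25]), 392) [505.05 187.71]
97 ((393.166015625, -184.93023681640625), (58.26692199707031, 176.06179809570312), 21.016891479492188) [ 401.68 -202.77]
-278 5 [ 400.65 -269.88] 9.66743202899977
-266 10 [ 402.74 -259.57] 19.26257712605161
-254 9 [ 402.07 -247.89] 18.437085736459267
-242 8 [ 405.56 -236.52] 15.196600194164034
-230 5 [ 407.42 -224.93] 9.489457183443278
-218 6 [ 406.08 -211.76] 6.988946182742438
-206 5 [ 404.14 -199.05] 11.793234446633505
-194 10 [ 405.04 -188.29] 17.9763483260391
-182 14 [ 403.31 -176.22] 24.019634031037185
-170 13 [ 403.92 -163.88] 23.936074055712652
-158 9 [ 401.47 -153.32] 20.056987535557482
[ 405.73 -212.85  162.91]
```

View pics/c6.png

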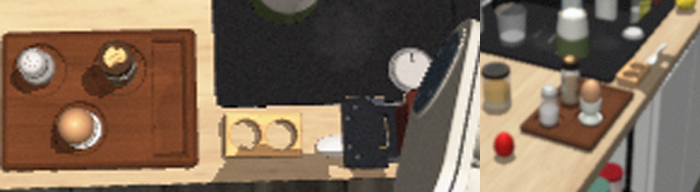

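Salt, pepper, egg and cup all stand in place. I turn for the spoon and narrow the fingers because of the sink rim.

Call:
move_arm:
  steps:
    - [[0,0,0],-1,0.5]
    - [[0,0,0],-1,0.5]
    - [[0,0,0],-1,0.5]
    - [[0,0,0],-1,0.5]
    - [[0,0,0],-1,0.5]
    - [[0,0,0],-1,0.5]
    - [[0,0,0],-1,0.5]
    - [[0,0,0],-1,0.5]
    - [[0,0,0],-1,0.5]
    - [[0,0,0],-1,0.5]
    - [[0,0,0],-1,0.5]
    - [[0,0,0],-1,0.5]
    - [[0,0,0],-1,0.5]
    - [[0,0,0],-1,0.5]
    - [[0,0,0],-1,0.5]
    - [[0,0,0],-1,0.5]
    - [[0,0,0],-1,0.5]
    - [[0,0,0],-1,0.5]
    - [[0,0,0],-0.3,0.5]
    - [[0,0,0],0,0.5]

```text
t: 35.5
ee_pos: [405.7, -213.1, 163.0]
orientation: [2.19, 2.252, 0.0]
ft_force: [-1.1, 0.2, -0.6]
width: 43.8
grasp_force: 0.0
```

Call:
move_arm:
  steps:
    - [[0,0,0.8],0,0.5]
    - [[0,0,0.9],0,0.5]
    - [[0,0,0.9],0,0.5]
    - [[0,0,0.9],0,0.5]
    - [[0,0,0.8],0,0.5]
    - [[0,0,0.6],0,0.5]
    - [[0,0,0.4],0,0.5]
    - [[0,0,0.2],0,0.5]
    - [[0,0,0],0,0.5]
    - [[0,0,0],0,0.5]

```text
t: 36.33
ee_pos: [405.8, -213.6, 25.7]
orientation: [2.192, 2.25, 0.0]
ft_force: [-0.2, 0.1, 0.6]
width: 44.0
grasp_force: 0.0
```

Call:
move_arm:
  steps:
    - [[0,0,0.4],0,0.5]
    - [[0,0,0.25],0,0.5]
    - [[0,0,0.12],0,0.5]
    - [[0,0,0.05],0,0.5]
    - [[0,0,0],0,0.7]
    - [[0,0,0],0,0.8]
    - [[0,0,0],0,1]
    - [[0,0,0],0,1]
    - [[0,0,0],0,1]
    - [[0,0,0],0,1]
    - [[0,0,0],0,1]
    - [[0,0,0],0,1]
    - [[0,0,0],0,1]

```text
t: 37.42
ee_pos: [405.5, -213.6, 5.0]
orientation: [2.192, 2.25, 0.0]
ft_force: [-0.2, 0.3, 2.1]
width: 7.7
grasp_force: 30.0
```

The spoon is gripped, but near its middle the gripper body would hit the pepper at the groove. I regrip 20 mm nearer the handle end.

Call:
move_arm:
  steps:
    - [[0,0,0],0,0.8]
    - [[0,0,0],0,0.7]
    - [[0,0,0],0,0.7]
    - [[-0.4,0,0],0,0.7]
    - [[-0.4,0,0],0,0.7]
    - [[0,0,0],0,0.7]
    - [[0,0,0],0,0.8]
    - [[0,0,0],0,1]
    - [[0,0,0],0,1]
    - [[0,0,0],0,1]
    - [[0,0,0],0,1]
    - [[0,0,0],0,1]

```text
t: 38.42
ee_pos: [405.9, -233.3, 4.9]
orientation: [-2.192, -2.251, 0.0]
ft_force: [-0.2, 0.2, 0.9]
width: 10.8
grasp_force: 30.0
```

Call:
move_arm:
  steps:
    - [[0,0,0],0,1]
    - [[0,0,0],0,1]
    - [[0,0,0],0,1]

```text
t: 38.67
ee_pos: [406.0, -233.4, 4.9]
orientation: [-2.192, -2.251, 0.0]
ft_force: [-0.2, -0.1, 0.5]
width: 10.7
grasp_force: 30.0
```

Call:
move_arm:
  steps:
    - [[0,0,0],0,0.8]
    - [[0,0,0],0,0.7]
    - [[0,0,0],0,0.7]
    - [[0.06,0,0],0,0.7]
    - [[0.06,0,0],0,0.7]
    - [[0,0,0],0,0.8]
    - [[0,0,0],0,1]
    - [[0,0,0],0,1]
    - [[0,0,0],0,1]
    - [[0,0,0],0,1]
    - [[0,0,0],0,1]

```text
t: 39.58
ee_pos: [405.9, -230.5, 4.9]
orientation: [2.192, 2.251, 0.0]
ft_force: [0.6, 0.3, 0.3]
width: 9.6
grasp_force: 30.0
```

Call:
move_arm:
  steps:
    - [[0,0,0],0,0.8]
    - [[0,0,0],0,0.7]
    - [[0,0,0],0,0.7]
    - [[0.05,0,0],0,0.7]
    - [[0.05,0,0],0,0.7]
    - [[0,0,0],0,0.8]
    - [[0,0,0],0,1]
    - [[0,0,0],0,1]
    - [[0,0,0],0,1]
    - [[0,0,0],0,1]
    - [[0,0,0],0,1]

```text
t: 40.5
ee_pos: [405.8, -228.0, 4.9]
orientation: [-2.192, -2.25, -0.0]
ft_force: [-0.2, 1.2, -0.7]
width: 7.9
grasp_force: 30.0
```

Call:
move_arm:
  steps:
    - [[0,0,-0.2],0,1]
    - [[0,0,-0.5],0,1]
    - [[0,0,-0.7],1,1]
    - [[0,0,-0.7],1,1]
    - [[0,0,-0.7],1,1]
    - [[0,0,-0.7],1,1]
    - [[0,0,-0.7],1,1]
    - [[0,0,-0.7],1,1]
    - [[0,0,-0.5],1,1]
    - [[0,0,-0.2],1,1]
    - [[0,0,0],1,1]
    - [[0,0,0],1,1]
    - [[0,0,0],1,1]
    - [[0,0,0],1,1]
    - [[0,0,0],1,1]
    - [[0,0,0],1,1]
    - [[0,0,0],1,1]
    - [[0,0,0],1,1]
    - [[0,0,0],1,1]
    - [[0,0,0],1,1]

```text
t: 42.17
ee_pos: [405.6, -227.9, 145.2]
orientation: [3.141, 0.035, 0.0]
ft_force: [0.5, 0.7, -0.2]
width: 7.8
grasp_force: 30.0
```

Call:
move_arm:
  steps:
    - [[0.1,0,0],0,1]
    - [[0.1,-0.5,0],0,1]
    - [[0.1,-0.8,0],0,1]
    - [[0.1,-0.9,0],0,1]
    - [[0.1,-0.9,0],0,1]
    - [[0.1,-0.9,0],0,1]
    - [[0.1,-0.9,0],0,1]
    - [[0.1,-0.9,0],0,1]
    - [[0.1,-0.9,0],0,1]
    - [[0.1,-0.9,0],0,1]
    - [[0.1,-0.9,0],0,1]
    - [[0.1,-0.9,0],0,1]
    - [[0.1,-0.5,0],0,1]
    - [[0.1,-0.3,0],0,1]
    - [[0,0,0],0,1]
    - [[0,0,0],0,1]

```text
t: 43.5
ee_pos: [434.2, 27.8, 145.0]
orientation: [3.141, 0.045, 0.0]
ft_force: [-0.4, 0.0, -0.5]
width: 7.9
grasp_force: 30.0
```

Run:
```python
from h import *
D={c:cam(c) for c in("top","side")}
o=ctrl.get_obs(); e=o["ee_pos"]; print(e,o["orientation"],o["width"])
c0,s0=np.cos(.026),np.sin(.026)
L=lambda x,y,z:e+[c0*x-s0*y,s0*x+c0*y,z]
im=[]
for c,(r0,r1,u0,u1) in(("top",(160,260,220,380)),("side",(130,250,270,390))):
    q=D[c][0]["image"][:,:,::-1].copy()
    q=cv2.resize(q[r0:r1,u0:u1],None,fx=3,fy=3,interpolation=2) if 0 else cv2.resize(q,None,fx=4,fy=4,interpolation=2)
    for X,col in((L(83.7,0,0),(0,255,0)),(L(-46.3,0,0),(0,0,255))):
        p=proj(*D[c],[X])[0]; cv2.circle(q,tuple(np.int32((p+.5)*4)),4,col,1)
    im.append(cv2.resize(q[r0*4:r1*4,u0*4:u1*4],(int(400*(u1-u0)/(r1-r0)*.75),300)))
cv2.imwrite("pics/c7.png",np.hstack(im))
print(np.hstack(im).shape)
```

```text
[433.98  27.22 144.94] [ 3.14  0.04 -0.  ] 8.09228947111264
(300, 780, 3)
```

View pics/c7.png

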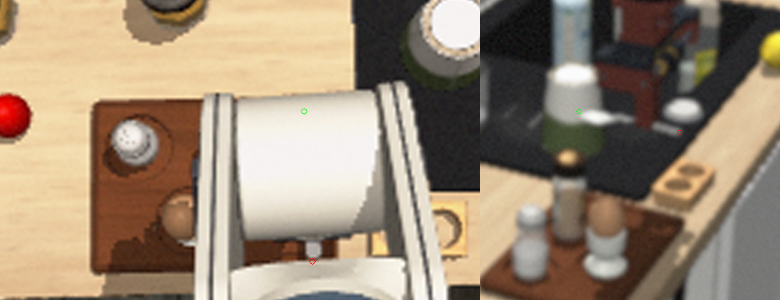

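Call:
move_arm:
  steps:
    - [[0.2,-0.06,0],0,1]
    - [[0.17,-0.06,0],0,1]
    - [[0,0,0.5],0,1]
    - [[0,0,0.8],0,1]
    - [[0,0,0.8],0,1]
    - [[0,0,0.8],0,1]
    - [[0,0,0.6],0,1]
    - [[0,0,0.3],0,1]
    - [[0,0,0],0,1]
    - [[0,0,0],0,1]
    - [[0,0,0],0,1]

```text
t: 44.52
ee_pos: [444.0, 31.0, 50.6]
orientation: [-3.141, -0.041, -0.002]
ft_force: [-0.3, -0.6, -0.8]
width: 7.8
grasp_force: 30.0
```

Call:
move_arm:
  steps:
    - [[-0.02,0.02,0.3],0,1]
    - [[0,0,0.3],0,1]
    - [[0,0,0.25],0,1]
    - [[0,0,0.2],0,1]
    - [[0,0,0.15],0,1]
    - [[0,0,0.07],0,1]
    - [[0,0,0.03],0,1]
    - [[0,0,0],0,1]
    - [[0,0,0],0,1]

```text
t: 45.27
ee_pos: [443.7, 30.6, 17.5]
orientation: [-3.141, -0.042, -0.002]
ft_force: [2.4, -0.1, 0.3]
width: 8.4
grasp_force: 30.0
```

Call:
move_arm:
  steps:
    - [[0,0,-0.03],0,1]
    - [[0,0,0],0,0.87]
    - [[0,0,0],0,0.86]
    - [[0,0,0],0,0.85]
    - [[0,0,0],0,0.84]
    - [[0,0,-0.05],0,0.82]
    - [[0,0,-0.1],0,0.8]
    - [[0,0,-0.3],0,0.7]
    - [[0,0,-0.6],0,0.7]
    - [[0,0,-0.8],0,0.7]
    - [[0,0,-0.9],0,0.7]
    - [[0,0,-0.9],0,0.7]
    - [[0,0,-0.9],0,0.7]
    - [[0,0,-0.6],0,0.7]
    - [[0,0.5,0],0,0.7]
    - [[0,0.9,0],0,0.7]
    - [[0,0.9,0],0,0.7]
    - [[0,0.9,0],0,0.7]
    - [[0,0.9,0],0,0.7]
    - [[0,0.9,0],0,0.7]

```text
t: 46.93
ee_pos: [445.8, -95.4, 147.6]
orientation: [3.141, 0.042, 0.001]
ft_force: [0.6, 0.5, 0.0]
width: 26.5
grasp_force: 0.0
```

Call:
move_arm:
  steps:
    - [[0,0.9,0],0,0.7]
    - [[0,0.9,0],0,0.7]
    - [[0,0.9,0],0,0.7]
    - [[0,0.9,0],0,0.7]
    - [[0,0.9,0],0,0.7]
    - [[0,0.5,0],0,0.7]
    - [[0,0,0],0,0.7]
    - [[0,0,0],0,0.7]

```text
t: 47.6
ee_pos: [449.0, -219.3, 147.1]
orientation: [-3.141, -0.039, 0.0]
ft_force: [0.3, 0.3, -0.6]
width: 26.2
grasp_force: 0.0
```

Run:
```python
from h import *
a=cam("top")[0]["image"][175:260,240:350,::-1]; b=cam("side")[0]["image"][170:270,260:380,::-1]
cv2.imwrite("pics/c8.png",np.hstack([cv2.resize(a,(440,340),interpolation=2),cv2.resize(b,(360,340),interpolation=2)]))
```

```text
(no output)
```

View pics/c8.png

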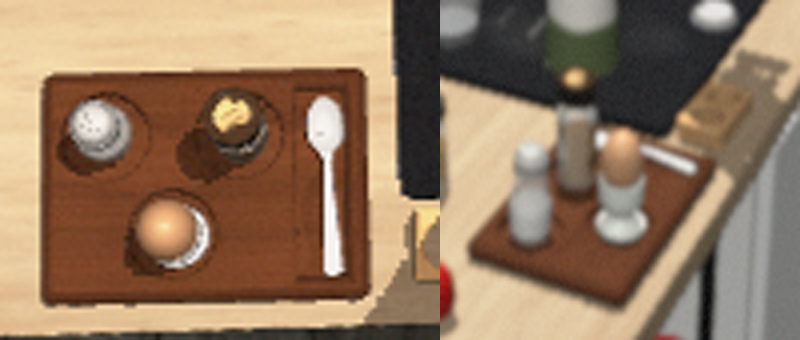

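Everything is in its place: the spoon lies in the groove with its bowl away from the robot, and the egg, salt and pepper stand upright. I hand it in.

```bash
python3 -c "
from workcell import ctrl
print(ctrl.close_job())"
```

```text
the job is handed in; nothing more can be done
None
```

I laid the breakfast board as asked, in the order asked, and handed it in after about 48 s of the 138 s; the last pictures show everything upright and in its place.

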